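# Free the check weight from its latched hook

## Task

The brass check weight hangs by its cross-bar in the latched hook. Press it straight back against the red sprung keeper until it comes up firmly against the stops, without forcing it, keep it pressed while you lift the bar out past the yellow lips, and bring it out forward over the hook's tips. Then stand it gently upright in the middle of the steel tray and let go; leave the tray itself, the beaker, the timer, the flask and the wash bottle where they are.

Things in the scene. Friction and masses are not known exactly. Their poses are not given: they have to be found in the camera images.
- weight_grip (a point): Centre of the loose weight's black grip, 24 x 24 mm, 45 mm tall. On the same axis below: a 12 mm square neck; a steel cross-bar (66 mm along y, 12 mm thick), centre 41 mm below this point; a 10 mm stem; a brass cylinder 52 mm wide, top 107 mm and flat underside 147 mm below this point. About 0.35 kg. While it hangs, x, y as the hook's.
- hook: Fixed hook stand; origin at the middle of the underside of its 150 x 110 mm grey base. x points from the open mouth back to the post, so -x is out. Nothing on it is higher than 154 mm. Two prongs (y = +-16 to +-30 mm, z = 120 to 130 mm) carry the bar; the stem hangs in the gap between them, open in front and reaching back to x = 33 mm.
- hook_seat (a point): Where the middle of the cross-bar rests (hook x -24, z 136 mm), against the prongs' upturned tips. Axes as the hook's. A yellow guard's two lips (y +-16 to +-40 mm, z +8 to +14 mm from here) reach back over the bar, its side plates are at y +-36 to +-40 mm, its front at most 28 mm ahead of here (-x).
- hook_stop (a point): Point in the range of the two dark stops behind the bar (hook x 0, z 138 mm). Lips and stops are one stiff frame; its setting differs and is not reported: the bar travels back 8 to 25 mm from rest to the stops. Against both stops its front is 2.5 mm behind the lips and it lifts straight out; 2.5 mm or more short of them it catches. Press under 15 N; 28 N of contact in all bends it.
- keeper (a joint): Travel in m of the red sprung keeper (28 mm wide block between the prongs, behind the bar): about 0 against the hanging bar, growing as it is pressed back along the hook's +x, at most 0.026. It pushes the bar forward with 2 N at 0 and 0.1 N more per mm (3 to 4.5 N at the stops); with friction 5 to 10 N are felt before the stops; without the bar it returns to -0.004.
- tray_mid (a point): Middle of the inner floor of the loose stainless-steel tray, 134 mm (its x) by 204 mm (its y), floor 2 mm above the worktop, rim 16 mm above the worktop; x and y are the tray's own axes.
- beaker: Empty clear beaker, 73 mm across, 94 mm tall; origin at the centre of its underside.
- timer: White bench timer, 62 x 68 x 22 mm, lying flat; origin at the centre of its underside.
- flask: Conical flask, 83 mm across, 134 mm tall; origin at the centre of its underside.
- wash_bottle: White wash bottle with green spout, 75 x 81 x 214 mm; origin at the centre of its underside.

How it is judged:
On the way, in this order (a step that is already met when the one before it is completed fails the run):
1. the hanging weight has pressed the keeper back at least 6 mm while its bar is still in the hook (value of joint keeper above 0.006 m and z of weight_grip in the frame of hook below 0.186 m and x of weight_grip in the frame of hook above -0.018 m), for 0.1 s.
2. the bar has been lifted clear above the lips, still behind or over the mouth of the hook (z of weight_grip in the frame of hook above 0.2 m and x of weight_grip in the frame of hook above -0.05 m), for 0.05 s.
3. the weight has been brought out in front of the hook (x of weight_grip in the frame of hook below -0.065 m), for 0.1 s.
4. the weight, still held, has been lowered over the middle of the tray until its underside is within 10 mm of the tray's floor (height (world z) of weight_grip below 0.1595 m and horizontal distance between weight_grip and tray_mid below 0.035 m and contact force between the fingers and weight above 1 N), for 0.1 s.
At the end, for the whole second after the job is handed in: The check weight stands upright (within 0.1 rad) at rest on the tray's floor, its axis within 35 mm of the tray's middle, and the gripper has let go (horizontal distance between weight_grip and tray_mid below 0.035 m and angle between weight_grip's own z axis and vertical below 0.1 rad and height (world z) of weight_grip between 0.142 and 0.156 m and linear speed of weight below 0.02 m/s and contact force between the fingers and weight below 0.1 N); the robot touches nothing.
It fails at once if the weight is forced against the hook, its lips, stops or keeper with more than 28 N (contact force between weight and hook above 28 N).
It fails at once if the robot pushes on the hook with more than 15 N (contact force between any of the fingers, the arm and hook above 15 N).
It fails at once if the weight is dropped or banged on the tray (more than 60 N) (contact force between weight and tray above 60 N).
It fails at once if the tray is pushed more than 30 mm (distance of tray_mid from where it was at the start of the episode above 0.03 m).
It fails at once if the beaker, timer, flask or wash bottle is moved more than 20 mm (distance of any of beaker, timer, flask, wash_bottle from where it was at the start of the episode above 0.02 m).
It also fails if it takes over 70 s, if anything falls off the work surface, if the arm or the gripper's body presses on something with over 40 N, if the wrist force passes 120 N, or if a joint passes its speed limit or range.

## Robot

A 7-joint arm with a two-finger parallel gripper is mounted at the origin on a cart in front of the work surface, level with it; the furniture and walls round the work are solid. World frame = base frame: x ahead of the robot, y to its left, z up, the work surface at z = 0. Lengths are in m, angles in rad, forces in N, time in s.
With the tool pointing down it reaches from about 0.425 to 0.95 m from the base axis. Payload 4.7 kg.
Tool frame: the origin (TCP) lies between the finger pads; the fingertips stand 8 mm ahead of it and the grasp point (between the pads) lies 11 mm behind it; z points along the fingers, y is the line along which they close (so a half turn about z gives the same grasp; the last joint's range is limited). The gripper opens to 87 mm and grips with 3 to 60 N. Pads are 19 mm wide; open, the fingers measure 117 mm over their backs; the gripper's body (75 mm by 190 mm) begins 51 mm behind the grasp point.
Start: joints at [1.284, 0.469, -0.049, 1.532, 0.024, 1.141, -0.082], TCP at [0.172, -0.653, 0.231] pointing down, gripper open.
Joint ranges: [-2.59, 2.59], [-0.33, 1.99], [-1.39, 1.29], [0.1, 2.45], [-1.04, 4.18], [0.21, 1.99], [-2.66, 2.66]. Speed limits (rad/s): [2.57, 2.57, 3.14, 3.14, 3.14, 3.14, 3.14].

## Interface

Orientations are given as a unit quaternion [x, y, z, w].
In Python, from plant import robot gives the robot as it stands.
- The arm moves only by the tool drive_tool, never from a script. Its argument "plan" is text: rows parted by semicolons, each of 7 numbers parted by spaces: the turn, a rotation vector about the world's x, y, z in rad, then the shift along the world's x, y, z in mm, then the opening, from 0 (shut) to 1 (fully open). In form: rx ry rz tx ty tz jaw; .... A call has exactly 5 rows; each row shifts and turns the commanded pose from where the row before left it; what a row does not reach is not made up. A row lasts 1/8 s, in which the tool goes at most 62.5 mm and 10.7 degrees, less where a joint would pass 70% of its speed; a pose out of reach is approached as far as the arm can. A call with a gripper value outside its range is refused whole. The fingers move at their own pace and stop on an object; the grip force is fixed at half the most. Time passes only in rows, so rows that do not move let the fingers close, or fill a call up. It gives the time, the measured TCP pose, the force, the opening and the grip force at its end, in the units of the state.
- robot.get_obs(): the state, without advancing time (a new reading comes with each control period).
- robot.snapshot(name): name is "scene" or "side" or "wrist"; returns the picture (480x640x3 uint8, red, green, blue); there is no depth.
- robot.get_calibration(name): a dict with "fx", "fy", "cx", "cy" (pixels), "extrinsics" (4x4, takes a point from camera to world coordinates); the wrist camera has in their place "mount" (4x4, takes a point from camera to tool coordinates, whose origin is the TCP and whose axes are the flange's). Camera axes: x right, y up, looking along -z (the intrinsics and any distortion apply to the point x, -y, -z); pixel columns grow to the right and rows downward; lengths in m; the calibration is good to about 2 mm. A picture is of the moment at which its call begins: read the wrist's pose just before it. get_calibration takes no time and is no camera call.
- robot.job_done(): hands the job in; it is judged then, once.
The state is a dict: "t": time; "joint_positions": joint angles; "qd": joint speeds; "joint_torque": joint torques, N m; "tool_pos": TCP position; "tool_rot": TCP orientation; "ft_force": force on the tool from outside, world axes, zero at the start; "wrist_torque": the same for the moment, N m; "opening": opening from 0.0 (shut) to 1.0 (fully open); "gripper_force": force on a finger pad.
Only numpy, scipy, OpenCV 4.12 (cv2) and the standard library are available. Lean on these libraries where they do the work, as an engineer would, in place of code of your own. Each camera call takes 0.05 s, during which the arm holds its last target. There are 200 camera calls.

## Working session

There is one attempt and no reset: what is moved stays moved. The work goes in short steps, Python scripts to look and compute and a tool call to move; the robot and the scene stay as the last step left them, time stands still between calls to the robot, and variables do not carry over. Pictures are saved under pics/ and viewed, at most 10 in all, crops included, and the job is handed in when it is done.

Besides the shell and the picture viewer there is one more tool, called after "Emit:" as a command line: name --argument value ..., lists and objects as JSON in quotes. drive_tool: Moves the arm, as the interface text tells. Its arguments: {"type":"object","properties":{"plan":{"type":"string"}},"required":["plan"]}

```bash
ls; mkdir -p pics; python3 - <<'E'
from plant import robot
import cv2,json,numpy as np
o=robot.get_obs();print(o)
for n in("scene","side"):
    im=robot.snapshot(n);cv2.imwrite(f"pics/{n}0.png",im[:,:,::-1])
for n in("scene","side","wrist"):print(n,robot.get_calibration(n))
E
```

```text
pics
{'t': 0.0, 'joint_positions': array([ 1.28409447,  0.46943797, -0.04857698,  1.53374019,  0.02410404,
        1.14096701, -0.08232042]), 'qd': array([-0.00126526, -0.00022605,  0.00067286,  0.00135036, -0.00267296,
        0.00118735,  0.00035683]), 'joint_torque': array([-2.93292887e-04, -5.07969618e+01, -8.12103110e-02, -2.36152536e+01,
       -6.15217234e-02,  3.80193454e-02,  1.87716228e-04]), 'tool_pos': array([ 0.17194036, -0.65211375,  0.22948211]), 'tool_rot': array([ 9.91703429e-01,  1.28543151e-01, -1.68207032e-04, -9.68900733e-04]), 'ft_force': array([-0.42893684,  0.35304612, -0.3753333 ]), 'wrist_torque': array([ 3.61838996e-02, -8.53540146e-07,  1.35076246e-02]), 'gripper_force': 0.0, 'opening': 0.9996898489543874}
scene {'fx': 565.5033703482513, 'fy': 565.5033703482513, 'cx': 322.89556127524054, 'cy': 238.12230850092052, 'extrinsics': array([[-0.84312867,  0.33731885, -0.41874819,  0.00242278],
       [-0.5372591 , -0.56041965,  0.63030348,  0.84378476],
       [-0.02206147,  0.75640321,  0.65373349,  0.97245441],
       [ 0.        ,  0.        ,  0.        ,  1.        ]])}
side {'fx': 540.9477364998287, 'fy': 540.9477364998287, 'cx': 311.35476502996323, 'cy': 244.93931858798973, 'extrinsics': array([[-0.99925   , -0.03020594,  0.02422876,  0.56663581],
       [ 0.03802802, -0.64752703,  0.76109304,  1.11447913],
       [-0.00730075,  0.76144359,  0.64819006,  1.06248391],
       [ 0.        ,  0.        ,  0.        ,  1.        ]])}
wrist {'fx': 391.58857157390463, 'fy': 391.58857157390463, 'cx': 319.2183777418943, 'cy': 243.61503663788145, 'mount': array([[-1.05955699e-03,  9.56799818e-01,  2.90745568e-01,
         7.91206176e-02],
       [ 9.99999008e-01,  1.28357135e-03, -5.79767711e-04,
        -3.62886221e-04],
       [-9.27914323e-04,  2.90744666e-01, -9.56800229e-01,
        -1.52750910e-01],
       [ 0.00000000e+00,  0.00000000e+00,  0.00000000e+00,
         1.00000000e+00]])}
```

View pics/scene0.png

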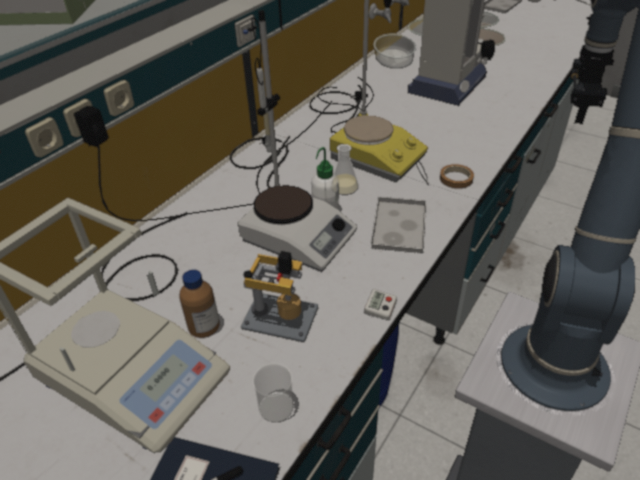

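View pics/side0.png

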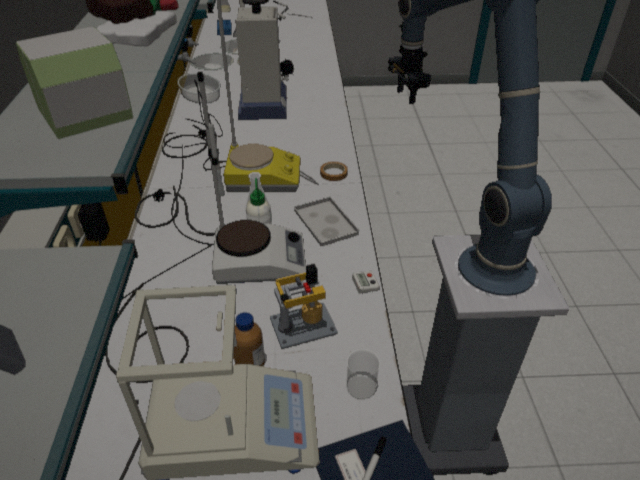

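Scene shows the hook at about (280,318) with its black grip at (285,262), and the tray at (400,223). Side shows the grip at (312,274), the hook base at (305,325) and the tray at (326,221). Next I'll enlarge both.

```bash
python3 - <<'E'
import cv2,numpy as np
a=cv2.imread("pics/scene0.png");b=cv2.imread("pics/side0.png")
f=lambda im,x,y,w,h:cv2.resize(im[y:y+h,x:x+w],(400,300),interpolation=cv2.INTER_CUBIC)
top=np.hstack([f(a,230,240,120,90+0),f(b,250,255,120,90)])
bot=np.hstack([f(a,340,180,120,90),f(b,280,185,120,90)])
cv2.imwrite("pics/crop0.png",np.vstack([top,bot]))
E
```

```text
(no output)
```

View pics/crop0.png

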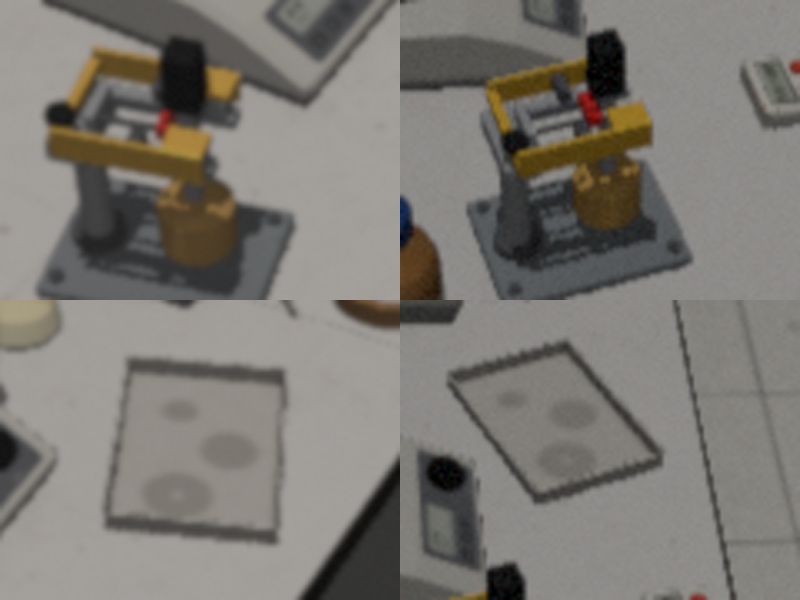

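Top row of the crop: scene grip at crop (184,75), side grip at (205,65), and the base's front corners. Bottom row: the tray's rim corners are clear in both views.

```bash
cat > h.py <<'E'
import numpy as np,cv2
from plant import robot
from scipy.spatial.transform import Rotation as R
def ray(c,uv,E=None):
    k=robot.get_calibration(c); E=k["extrinsics"] if E is None else E
    d=E[:3,:3]@np.array([(uv[0]-k["cx"])/k["fx"],-(uv[1]-k["cy"])/k["fy"],-1.])
    return E[:3,3],d/np.linalg.norm(d)
def plane(c,uv,z,E=None):
    o,d=ray(c,uv,E); return o+d*(z-o[2])/d[2]
def tri(rays):
    A=sum(np.eye(3)-np.outer(d,d) for o,d in rays);b=sum((np.eye(3)-np.outer(d,d))@o for o,d in rays)
    return np.linalg.solve(A,b)
def wristE(o):
    T=np.eye(4);T[:3,:3]=R.from_quat(o["tool_rot"]).as_matrix();T[:3,3]=o["tool_pos"]
    return T@robot.get_calibration("wrist")["mount"]
E
python3 - <<'E'
from h import *
np.set_printoptions(precision=4,suppress=True)
s=.3
P=lambda x,y,x0,y0:(x0+x*s,y0+y*s)
print("grip",tri([ray("scene",P(184,75,230,240)),ray("side",P(205,65,250,255))]))
print(plane("scene",P(184,75,230,240),.177+.01),plane("side",P(205,65,250,255),.177+.01))
for nm,c,l,o,z in[("base","scene",[(292,215)],(230,240),.008),("base","side",[(290,258),(245,162),(70,205)],(250,255),.008),
 ("yb","scene",[(48,132),(180,155)],(230,240),.15),("yb","side",[(118,155),(250,120)],(250,255),.15),
 ("tray","scene",[(130,60),(285,72),(277,242),(107,227)],(340,180),.016),("tray","side",[(50,75),(168,43),(262,162),(140,200)],(280,185),.016)]:
    q=np.array([plane(c,P(*p,*o),z)[:2] for p in l]);print(nm,c,q.tolist(),q.mean(0))
for c,uv,n in[("scene",(276,395),"beaker"),("scene",(380,303),"timer"),("side",(366,280),"timer"),("scene",(347,185),"flask"),("side",(257,218),"bottle"),("side",(362,380),"beaker")]:print(n,plane(c,uv,.02))
E
```

```text
grip [0.5374 0.1813 0.1762]
[0.5305 0.1897 0.187 ] [0.5376 0.1934 0.187 ]
base scene [[0.5052999531500868, 0.11686137754960058]] [0.5053 0.1169]
base side [[0.47546391370944596, 0.21994701354702084], [0.5040410450487978, 0.11900663336602557], [0.6431621115063593, 0.15877514830255834]] [0.5409 0.1659]
yb scene [[0.5976301346317013, 0.24440219434325583], [0.5162318476529942, 0.21809433408915213]] [0.5569 0.2312]
yb side [[0.6003448700668116, 0.24243797881447915], [0.506679643333292, 0.2125012069062755]] [0.5535 0.2275]
tray scene [[0.5726100696693696, -0.3050096649513391], [0.45412570776178623, -0.3562932126626944], [0.37075111879003125, -0.16091277544809934], [0.4877075565429759, -0.11004393249623201]] [ 0.4713 -0.2331]
tray side [[0.5734771260277826, -0.30433020682611356], [0.4551345608212384, -0.35227642922088864], [0.38121472211475704, -0.16098814280475304], [0.4958025705163438, -0.11252422940785078]] [ 0.4764 -0.2325]
beaker [0.4391 0.3682 0.02  ]
timer [0.3806 0.0484 0.02  ]
timer [0.3827 0.0466 0.02  ]
flask [ 0.6789 -0.3081  0.02  ]
bottle [ 0.6943 -0.2489  0.02  ]
beaker [0.4297 0.3741 0.02  ]
```

```bash
python3 - <<'E'
import numpy as np
a0,r0=np.arctan2(-.652,.172),np.hypot(.652,.172);a1,r1=np.arctan2(.182,.538),np.hypot(.538,.182)
t=np.linspace(0,1,21);a=a0+(a1-a0)*t;r=r0+(r1-r0)*t
print(np.diff(np.c_[r*np.cos(a),r*np.sin(a)]*1e3,axis=0).round().astype(int).tolist())
E
```

```text
[[51, 21], [49, 25], [46, 29], [43, 32], [40, 36], [37, 38], [33, 41], [29, 43], [25, 45], [21, 47], [17, 48], [13, 49], [9, 49], [5, 49], [1, 49], [-3, 49], [-7, 48], [-11, 47], [-15, 45], [-18, 43]]
```

Emit:
drive_tool --plan "0 0 0.08 50 21 25 1;0 0 0.08 49 25 25 1;0 0 0.08 46 29 25 1;0 0 0.08 43 32 15 1;0 0 0.08 40 36 10 1"

```text
t: 0.72
tool_pos: [0.4016, -0.5086, 0.331]
tool_rot: [0.946, 0.324, 0.0, 0.0]
ft_force: [0.2, -0.7, 0.3]
opening: 1.0
gripper_force: 0.0
```

Emit:
drive_tool --plan "0 0 0.08 37 38 0 1;0 0 0.08 33 41 0 1;0 0 0.08 29 43 0 1;0 0 0.08 25 45 0 1;0 0 0.08 21 47 0 1"

```text
t: 1.35
tool_pos: [0.5457, -0.2941, 0.3299]
tool_rot: [0.863, 0.506, -0.0, -0.0]
ft_force: [0.5, 0.0, 0.1]
opening: 1.0
gripper_force: 0.0
```

Emit:
drive_tool --plan "0 0 0.08 17 48 0 1;0 0 0.08 13 49 0 1;0 0 0.08 9 49 0 1;0 0 0.08 5 49 0 1;0 0 0.08 1 49 0 1"

```text
t: 1.98
tool_pos: [0.59, -0.0501, 0.33]
tool_rot: [0.745, 0.667, -0.0, -0.0]
ft_force: [-0.0, -0.0, 0.5]
opening: 0.998
gripper_force: 0.0
```

Emit:
drive_tool --plan "0 0 0.08 -3 49 0 1;0 0 0.08 -7 48 0 1;0 0 0.08 -11 47 0 1;0 0 0.08 -15 45 0 1;0 0 0.08 -18 43 0 1"

```text
t: 2.6
tool_pos: [0.5353, 0.1817, 0.3301]
tool_rot: [0.598, 0.802, -0.0, -0.0]
ft_force: [-0.2, 0.3, -0.1]
opening: 1.0
gripper_force: 0.0
```

```bash
python3 - <<'E'
from h import *
o=robot.get_obs();im=robot.snapshot("wrist");cv2.imwrite("pics/w1.png",im[:,:,::-1]);np.save("w1E.npy",wristE(o))
print(o)
E
```

```text
{'t': 2.6, 'joint_positions': array([ 0.17009943,  0.29390972, -0.72195817,  1.63122452,  0.20015172,
        1.2929346 , -0.29612248]), 'qd': array([-0.41439916, -0.02590673, -0.27310929,  0.08150939,  0.04854223,
       -0.00806377, -0.0654986 ]), 'joint_torque': array([  2.2843717 , -36.65492177,  -4.18060854, -24.44257915,
        -0.11663142,   0.10639469,   0.05734123]), 'tool_pos': array([0.53534333, 0.18165098, 0.33012233]), 'tool_rot': array([ 5.97609207e-01,  8.01787465e-01, -2.08284853e-04, -2.29300263e-04]), 'ft_force': array([-0.1605003 ,  0.30055345, -0.06686402]), 'wrist_torque': array([ 0.05230387, -0.16722692,  0.0081809 ]), 'gripper_force': 0.0, 'opening': 0.9999740416287908}
```

View pics/w1.png

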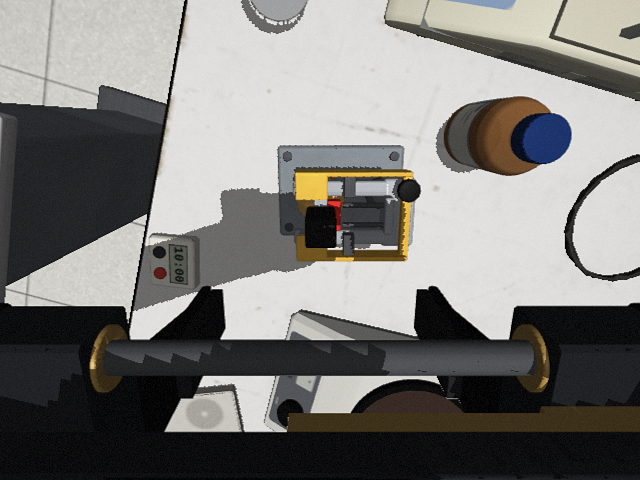

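The wrist view shows the hook almost aligned with the image: base top edge at rows 146–148, columns 278–404, yellow frame at columns 296–412, grip at about (320,227). Now I'll take the yaw and position precisely from a settled picture.

```bash
python3 - <<'E'
from h import *
np.set_printoptions(precision=4,suppress=True)
robot.snapshot("wrist");robot.snapshot("wrist")
o=robot.get_obs();E=wristE(o);im=robot.snapshot("wrist");cv2.imwrite("pics/w2.png",im[:,:,::-1])
print(o["tool_pos"],"toolx az",np.degrees(np.arctan2(*R.from_quat(o["tool_rot"]).as_matrix()[[1,0],0])))
hsv=cv2.cvtColor(im,cv2.COLOR_RGB2HSV)
y=cv2.inRange(hsv,(15,150,120),(30,255,255));y[:, :270]=0;y[:,430:]=0;y[:140]=0;y[275:]=0
def fit(pts,z,nm):
    P=np.array([plane("wrist",p,z,E)[:2] for p in pts]);c=np.median(P,0)
    vx,vy,x0,y0=cv2.fitLine(P.astype(np.float32),cv2.DIST_HUBER,0,.0005,.001).ravel()
    print(nm,len(P),"az",np.degrees(np.arctan2(vy,vx)),"pt",x0,y0)
top=[(u,np.flatnonzero(y[:,u])[0]) for u in range(305,390) if y[:,u].any()]
bot=[(u,np.flatnonzero(y[:,u])[-1]) for u in range(305,400) if y[:,u].any()]
fit(top,.152,"ytop");fit(bot,.152,"ybot")
lft=[(np.flatnonzero(y[v])[0],v) for v in range(175,200) if y[v].any()];fit(lft,.15,"yleft")
# base top edge: first bright->dark in columns
g=cv2.cvtColor(im,cv2.COLOR_RGB2GRAY).astype(int)
be=[(u,125+np.argmin(np.diff(g[125:165,u]))) for u in range(285,398)];fit(be,.008,"baseedge")
bl=[(255+np.argmin(np.diff(g[v,255:290])),v) for v in range(152,180)];fit(bl,.008,"baseleft")
k=((g<45)&(hsv[:,:,2]<50)).astype(np.uint8);k[:,:290]=0;k[:,360:]=0;k[:195]=0;k[262:]=0
n,l,st,ce=cv2.connectedComponentsWithStats(k);i=1+np.argmax(st[1:,4]);print("grip",st[i],ce[i])
x,yy,w,h,_=st[i]
for p in[(x,yy),(x+w,yy),(x,yy+h),(x+w,yy+h)]:print(p,plane("wrist",p,.1995,E)[:2],plane("wrist",p,.1545,E)[:2])
cv2.imwrite("pics/w2c.png",cv2.resize(im[130:280,260:460,::-1],(800,600),interpolation=cv2.INTER_CUBIC))
E
```

```text
[0.5344 0.1833 0.3306] toolx az 106.78842727298631
ytop 85 az 16.727985 pt 0.5470545 0.22861573
ybot 95 az 84.05472 pt 0.5639737 0.213382
yleft 25 az -74.26116 pt 0.50676477 0.20276465
baseedge 113 az 16.727833 pt 0.52539533 0.23911189
baseleft 28 az -72.283844 pt 0.4759156 0.20050369
grip [ 305  209   32   41 1242] [320.4742 229.1989]
(np.int32(305), np.int32(209)) [0.5174 0.1998] [0.5185 0.1902]
(np.int32(337), np.int32(209)) [0.54   0.2066] [0.5447 0.1981]
(np.int32(305), np.int32(250)) [0.5262 0.1693] [0.5288 0.1549]
(np.int32(337), np.int32(250)) [0.5496 0.1763] [0.5558 0.163 ]
```

View pics/w2c.png

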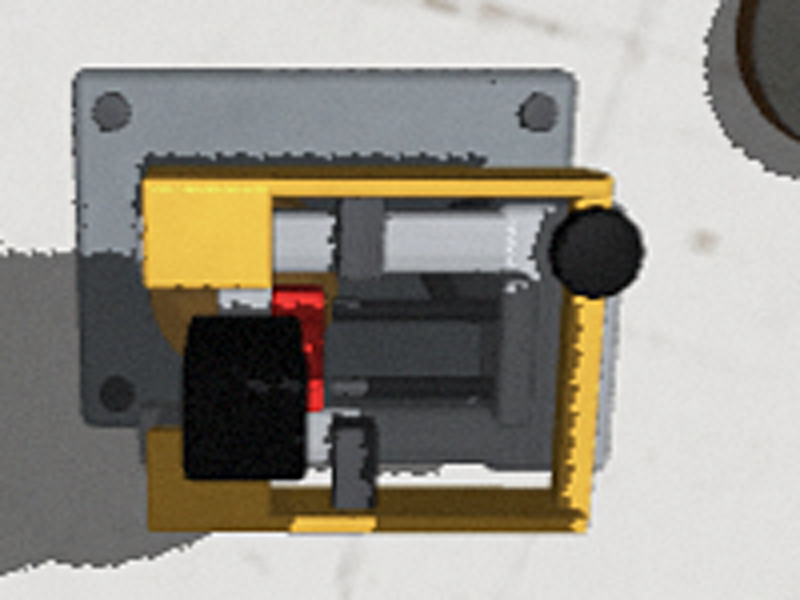

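Yaw matches within 0.1°, and the grip is within 1 mm of the TCP. I'll go down and close with a bias of about 1 mm toward the keeper.

Emit:
drive_tool --plan "0 0 0 0 0 -45 1;0 0 0 0 0 -45 1;0 0 0 0 0 -40 1;0 0 0 0.5 0.5 -22 1;0 0 0 1 0 -9 1"

```text
t: 3.42
tool_pos: [0.5377, 0.1786, 0.1678]
tool_rot: [0.6, 0.8, -0.001, -0.001]
ft_force: [0.8, -0.9, -1.1]
opening: 0.996
gripper_force: 0.0
```

Emit:
drive_tool --plan "0 0 0 0 0 0 0.6;0 0 0 0 0 0 0.4;0 0 0 0 0 0 0.3;0 0 0 0 0 0 0.25;0 0 0 0 0 0 0.2"

```text
t: 4.05
tool_pos: [0.5377, 0.1808, 0.1699]
tool_rot: [0.599, 0.801, 0.0, 0.0]
ft_force: [-0.3, 0.2, 1.0]
opening: 0.515
gripper_force: 0.0
```

Emit:
drive_tool --plan "0 0 0 0 0 0 0.1;0 0 0 0 0 0 0;0 0 0 0 0 0 0;0 0 0 0 0 0 0;0 0 0 0 0 0 0"

```text
t: 4.68
tool_pos: [0.537, 0.1806, 0.1695]
tool_rot: [0.599, 0.801, -0.001, -0.0]
ft_force: [-3.3, -0.4, 2.9]
opening: 0.273
gripper_force: 29.9
```

Gripped, with keeper reaction about −3 N. Now pressing back along (0.958, 0.287) in small steps.

Emit:
drive_tool --plan "0 0 0 1.4 0.4 0 0;0 0 0 1.4 0.4 0 0;0 0 0 1.4 0.4 0 0;0 0 0 1.4 0.4 0 0;0 0 0 0 0 0 0"

```text
t: 5.3
tool_pos: [0.5413, 0.1819, 0.1695]
tool_rot: [0.599, 0.801, -0.002, -0.001]
ft_force: [-7.2, -3.0, 7.2]
opening: 0.273
gripper_force: 29.9
```

```bash
cat >> h.py <<'E'
def rep():
    o=robot.get_obs();p=o["tool_pos"];u=np.array([.9577,.2879,0]);v=np.array([-.2879,.9577,0]);f=o["ft_force"];w=o["wrist_torque"]
    M=R.from_quat(o["tool_rot"]).as_matrix()
    print("t%.2f s%.2f t%.2f z%.2f mm | Fs%.1f Ft%.1f Fz%.1f | Ms%.2f Mt%.2f Mz%.2f | yaw %.2f tilt %s grip%.1f"%(o["t"],*(1e3*np.array([p@u,p@v,p[2]])),f@u,f@v,f[2],w@u,w@v,w[2],np.degrees(np.arctan2(M[1,0],M[0,0]))-90,np.degrees(M[:2,2]).round(2),o["gripper_force"]))
E
python3 -c "
from h import *
rep()"
```

```text
t5.30 s570.76 t18.40 z169.52 mm | Fs-7.7 Ft-0.8 Fz7.2 | Ms-0.06 Mt1.85 Mz0.08 | yaw 16.46 tilt [-0.25 -0.13] grip29.9
```

Emit:
drive_tool --plan "0 0 0 0 0 0.5 0;0 0 0 1.4 0.4 0 0;0 0 0 1.4 0.4 0 0;0 0 0 0 0 0 0;0 0 0 0 0 0 0"

```text
t: 5.92
tool_pos: [0.5441, 0.1827, 0.1695]
tool_rot: [0.599, 0.801, -0.002, -0.001]
ft_force: [-7.4, -1.4, 3.7]
opening: 0.276
gripper_force: 29.9
```

```bash
python3 -c "
from h import *
rep()"
```

```text
t5.92 s573.68 t18.36 z169.54 mm | Fs-7.5 Ft0.8 Fz3.7 | Ms0.01 Mt1.60 Mz0.04 | yaw 16.46 tilt [-0.25 -0.11] grip29.9
```

Emit:
drive_tool --plan "0 0 0 1.4 0.4 0.4 0;0 0 0 1.4 0.4 0 0;0 0 0 1.4 0.4 0 0;0 0 0 0 0 0 0;0 0 0 0 0 0 0"

```text
t: 6.55
tool_pos: [0.5481, 0.1839, 0.1695]
tool_rot: [0.599, 0.801, -0.002, -0.001]
ft_force: [-5.8, -0.6, 1.6]
opening: 0.274
gripper_force: 29.9
```

```bash
python3 -c "
from h import *
rep()"
```

```text
t6.55 s577.90 t18.35 z169.50 mm | Fs-5.7 Ft1.1 Fz1.6 | Ms0.02 Mt1.41 Mz0.00 | yaw 16.47 tilt [-0.28 -0.1 ] grip29.9
```

Emit:
drive_tool --plan "0 0 0 1 0.3 0 0;0 0 0 1 0.3 0 0;0 0 0 0 0 0 0;0 0 0 0 0 0 0;0 0 0 0 0 0 0"

```text
t: 7.18
tool_pos: [0.55, 0.1845, 0.1696]
tool_rot: [0.599, 0.801, -0.002, -0.001]
ft_force: [-6.3, -2.2, 2.0]
opening: 0.275
gripper_force: 29.9
```

Emit:
drive_tool --plan "0 0 0 1 0.3 0 0;0 0 0 1 0.3 0 0;0 0 0 0 0 0 0;0 0 0 0 0 0 0;0 0 0 0 0 0 0"

```text
t: 7.8
tool_pos: [0.551, 0.1848, 0.1695]
tool_rot: [0.599, 0.801, -0.003, -0.002]
ft_force: [-8.6, -1.9, 5.1]
opening: 0.276
gripper_force: 29.9
```

```bash
python3 -c "
from h import *
rep()"
```

```text
t7.80 s580.92 t18.34 z169.53 mm | Fs-8.8 Ft0.7 Fz5.1 | Ms0.04 Mt2.13 Mz0.11 | yaw 16.47 tilt [-0.41 -0.18] grip29.9
```

Emit:
drive_tool --plan "0 0 0 1 0.3 0.3 0;0 0 0 0 0 0 0;0 0 0 0 0 0 0;0 0 0 0 0 0 0;0 0 0 0 0 0 0"

```text
t: 8.43
tool_pos: [0.5511, 0.1848, 0.1696]
tool_rot: [0.599, 0.801, -0.004, -0.002]
ft_force: [-10.1, -3.1, 5.6]
opening: 0.274
gripper_force: 29.9
```

```bash
python3 -c "
from h import *
rep()"
```

```text
t8.43 s581.03 t18.32 z169.57 mm | Fs-10.5 Ft-0.0 Fz5.6 | Ms0.01 Mt2.52 Mz0.05 | yaw 16.47 tilt [-0.53 -0.23] grip29.9
```

Hard stop found at about 15 mm of travel: +1 mm commanded gave 0.1 mm moved. I'll press a little firmer, then start lifting in small steps.

Emit:
drive_tool --plan "0 0 0 1 0.3 0 0;0 0 0 0 0 1 0;0 0 0 0 0 1 0;0 0 0 0 0 1 0;0 0 0 0 0 0 0"

```text
t: 9.05
tool_pos: [0.5512, 0.1847, 0.1702]
tool_rot: [0.598, 0.801, -0.005, -0.004]
ft_force: [-8.9, -2.3, -7.0]
opening: 0.272
gripper_force: 29.9
```

```bash
python3 -c "
from h import *
rep()"
```

```text
t9.05 s581.08 t18.19 z170.17 mm | Fs-9.2 Ft0.3 Fz-7.0 | Ms0.19 Mt1.91 Mz0.06 | yaw 16.48 tilt [-0.68 -0.23] grip29.9
```

Emit:
drive_tool --plan "0 0 0 0 0 0.7 0;0 0 0 0 0 0.7 0;0 0 0 0 0 0.6 0;0 0 0 0 0 0 0;0 0 0 0 0 0 0"

```text
t: 9.68
tool_pos: [0.5513, 0.1844, 0.172]
tool_rot: [0.598, 0.801, -0.005, -0.003]
ft_force: [-6.1, -2.0, -8.1]
opening: 0.273
gripper_force: 29.9
```

```bash
python3 -c "
from h import *
rep()"
```

```text
t9.68 s581.09 t17.89 z171.95 mm | Fs-6.4 Ft-0.1 Fz-8.1 | Ms0.09 Mt1.84 Mz0.02 | yaw 16.48 tilt [-0.69 -0.25] grip29.9
```

Emit:
drive_tool --plan "0 0 0 1.4 0.4 0 0;0 0 0 0 0 0.7 0;0 0 0 0 0 0.7 0;0 0 0 0 0 0.6 0;0 0 0 0 0 0 0"

```text
t: 10.3
tool_pos: [0.5515, 0.1843, 0.1732]
tool_rot: [0.598, 0.801, -0.007, -0.004]
ft_force: [-9.7, -2.7, -9.3]
opening: 0.274
gripper_force: 29.9
```

```bash
python3 -c "
from h import *
rep()"
```

```text
t10.30 s581.26 t17.77 z173.24 mm | Fs-10.0 Ft0.2 Fz-9.3 | Ms0.04 Mt2.24 Mz0.01 | yaw 16.48 tilt [-0.85 -0.33] grip29.9
```

Emit:
drive_tool --plan "0 0 0 0 0 0.7 0;0 0 0 0 0 0.7 0;0 0 0 0 0 0.6 0;0 0 0 0 0 0 0;0 0 0 0 0 0 0"

```text
t: 10.92
tool_pos: [0.5516, 0.1842, 0.1752]
tool_rot: [0.599, 0.801, -0.007, -0.004]
ft_force: [-8.8, -1.5, -8.7]
opening: 0.273
gripper_force: 30.0
```

```bash
python3 -c "
from h import *
rep()
im=robot.snapshot('side');cv2.imwrite('pics/s3.png',cv2.resize(im[245:335,255:375,::-1],(800,600),interpolation=cv2.INTER_CUBIC))"
```

```text
t10.93 s581.30 t17.62 z175.24 mm | Fs-8.8 Ft1.1 Fz-8.7 | Ms0.08 Mt2.25 Mz0.07 | yaw 16.47 tilt [-0.85 -0.34] grip30.0
```

View pics/s3.png

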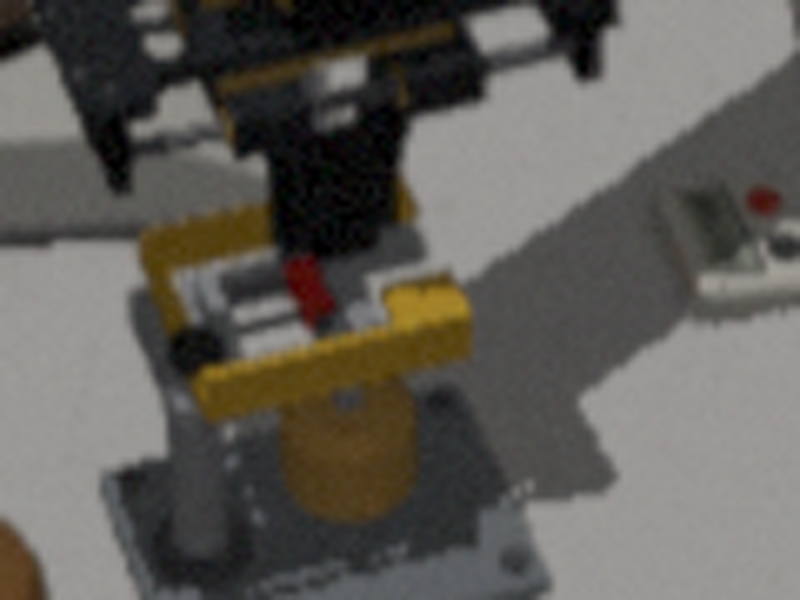

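The close-up shows the bar's grey end at (360,320) just behind the lip at (400,300), rising freely with the forces steady. I'll keep lifting.

Emit:
drive_tool --plan "0 0 0 0 0 1 0;0 0 0 0 0 1 0;0 0 0 0 0 1 0;0 0 0 0 0 1 0;0 0 0 0 0 0 0"

```text
t: 11.6
tool_pos: [0.5517, 0.1841, 0.1793]
tool_rot: [0.599, 0.801, -0.007, -0.004]
ft_force: [-9.2, -2.8, -7.2]
opening: 0.274
gripper_force: 30.0
```

Emit:
drive_tool --plan "0 0 0 0 0 1 0;0 0 0 0 0 1 0;0 0 0 0 0 1 0;0 0 0 0 0 1 0;0 0 0 0 0 0 0"

```text
t: 12.22
tool_pos: [0.5546, 0.185, 0.1846]
tool_rot: [0.599, 0.801, -0.004, -0.002]
ft_force: [-2.6, -1.0, -6.2]
opening: 0.275
gripper_force: 29.9
```

```bash
python3 -c "
from h import *
rep()"
```

```text
t12.22 s584.40 t17.51 z184.58 mm | Fs-2.8 Ft-0.2 Fz-6.2 | Ms-0.12 Mt0.82 Mz0.02 | yaw 16.46 tilt [-0.44 -0.18] grip29.9
```

Emit:
drive_tool --plan "0 0 0 0 0 2 0;0 0 0 0 0 2 0;0 0 0 0 0 2 0;0 0 0 0 0 2 0;0 0 0 0 0 2 0"

```text
t: 12.85
tool_pos: [0.5576, 0.1866, 0.198]
tool_rot: [0.599, 0.801, 0.0, -0.0]
ft_force: [-3.1, -0.3, -6.2]
opening: 0.275
gripper_force: 29.9
```

Emit:
drive_tool --plan "0 0 0 0 0 2 0;0 0 0 0 0 2 0;0 0 0 0 0 2 0;0 0 0 0 0 2 0;0 0 0 0 0 2 0"

```text
t: 13.48
tool_pos: [0.5576, 0.1866, 0.2079]
tool_rot: [0.599, 0.801, 0.0, -0.0]
ft_force: [-4.0, -2.5, -6.1]
opening: 0.27
gripper_force: 29.9
```

```bash
python3 -c "
from h import *
rep()"
```

```text
t13.47 s587.75 t18.18 z207.91 mm | Fs-4.6 Ft-1.2 Fz-6.1 | Ms-0.05 Mt1.08 Mz0.01 | yaw 16.44 tilt [0. 0.] grip29.9
```

Bar clear above the guard, with only the keeper still leaning on the stem. Coming out forward.

Emit:
drive_tool --plan "0 0 0 -4.8 -1.4 0 0;0 0 0 -7.7 -2.3 0 0;0 0 0 -9.6 -2.9 0 0;0 0 0 -9.6 -2.9 0 0;0 0 0 -4.8 -1.4 0 0"

```text
t: 14.1
tool_pos: [0.5214, 0.1759, 0.2086]
tool_rot: [0.599, 0.801, 0.001, 0.001]
ft_force: [-0.3, 0.0, -3.6]
opening: 0.275
gripper_force: 29.9
```

```bash
python3 -c "
from h import *
rep()"
```

```text
t14.10 s549.99 t18.38 z208.55 mm | Fs-0.2 Ft0.1 Fz-3.6 | Ms-0.10 Mt-0.11 Mz0.03 | yaw 16.45 tilt [0.16 0.05] grip29.9
```

Emit:
drive_tool --plan "0 0 0 -9.6 -2.9 0 0;0 0 0 -14.4 -4.3 0 0;0 0 0 -14.4 -4.3 0 0;0 0 0 -14.4 -4.3 0 0;0 0 0 -4.8 -1.4 5 0"

```text
t: 14.72
tool_pos: [0.4621, 0.1579, 0.2127]
tool_rot: [0.599, 0.801, -0.001, -0.0]
ft_force: [0.6, 0.2, -4.0]
opening: 0.271
gripper_force: 29.9
```

Emit:
drive_tool --plan "0 0 -0.04 0 -15 15 0;0 0 -0.07 0 -30 15 0;0 0 -0.07 1 -40 0 0;0 0 -0.07 1 -40 0 0;0 0 -0.07 1 -40 0 0"

```text
t: 15.35
tool_pos: [0.4673, -0.0089, 0.2442]
tool_rot: [0.72, 0.694, 0.001, 0.001]
ft_force: [1.3, -0.3, -3.6]
opening: 0.27
gripper_force: 29.9
```

Emit:
drive_tool --plan "0 0 -0.07 2 -40 0 0;0 0 -0.07 2 -40 0 0;0 0 -0.07 2 -40 0 0;0 0 -0.07 2 -40 0 0;0 0 -0.07 2 -35 0 0"

```text
t: 15.98
tool_pos: [0.4767, -0.2044, 0.2439]
tool_rot: [0.83, 0.557, 0.0, 0.001]
ft_force: [1.0, 0.1, -3.4]
opening: 0.274
gripper_force: 29.9
```

Emit:
drive_tool --plan "0 0 -0.04 1 -20 0 0;0 0 0 0 -10 0 0;0 0 0 0 0 0 0;0 0 0 0 0 0 0;0 0 0 0 0 0 0"

```text
t: 16.6
tool_pos: [0.4777, -0.2302, 0.2429]
tool_rot: [0.839, 0.544, 0.0, -0.0]
ft_force: [-0.2, 0.8, -3.2]
opening: 0.274
gripper_force: 29.9
```

```bash
python3 - <<'E'
from h import *
np.set_printoptions(precision=4,suppress=True)
rep();o=robot.get_obs();print(o["tool_pos"])
E=wristE(o)
w=robot.snapshot('wrist');s=robot.snapshot('side');np.save("w4E.npy",E)
cv2.imwrite('pics/w4.png',np.hstack([cv2.resize(w,(400,300)),cv2.resize(s[150:270,250:410],(400,300))])[:,:,::-1]);cv2.imwrite('pics/w4full.png',w[:,:,::-1])
# predicted tray corners in wrist
k=robot.get_calibration("wrist")
for p in[(.573,-.3047),(.4546,-.3543),(.376,-.161),(.4917,-.1113),(.474,-.233)]:
    c=np.linalg.inv(E)@np.array([*p,.016,1]);print(k["cx"]+k["fx"]*c[0]/-c[2],k["cy"]-k["fy"]*c[1]/-c[2])
E
```

```text
t16.60 s391.25 t-358.04 z242.85 mm | Fs0.1 Ft0.8 Fz-3.2 | Ms-0.02 Mt-0.13 Mz0.01 | yaw -24.11 tilt [0.01 0.02] grip29.9
[ 0.4777 -0.2302  0.2429]
436.43175605067313 237.03868944193806
347.50809442144185 320.66321973838603
195.19816188432856 187.12182654596418
280.22746809927054 84.42362212323135
317.7291394332611 212.8970208215298
```

View pics/w4.png

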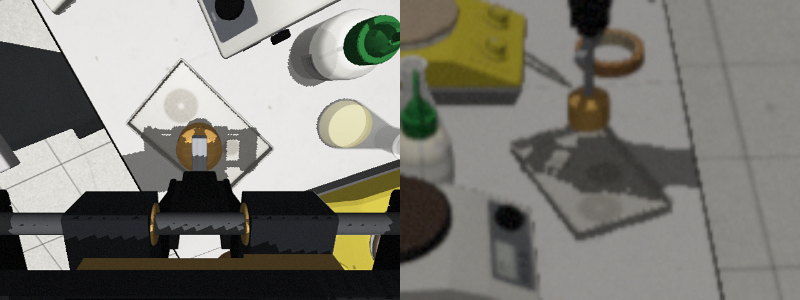

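Tray corners in the wrist view: left (205,198), right (435,237), top (291,96). The tray's middle is about 5 mm from the estimate, so I'll shift a little and lower.

Emit:
drive_tool --plan "0 0 0 -2 -3 -20 0;0 0 0 -2 -3 -25 0;0 0 0 0 0 -25 0;0 0 0 0 0 -15 0;0 0 0 0 0 -5 0"

```text
t: 17.32
tool_pos: [0.4733, -0.2372, 0.1521]
tool_rot: [0.84, 0.543, -0.0, -0.001]
ft_force: [-0.5, -0.4, -3.1]
opening: 0.276
gripper_force: 29.9
```

Emit:
drive_tool --plan "0 0 0 0 0 -3 0;0 0 0 0 0 -2 0;0 0 0 0 0 -1.5 0;0 0 0 0 0 -1 0;0 0 0 0 0 0 0"

```text
t: 17.95
tool_pos: [0.4736, -0.2375, 0.1454]
tool_rot: [0.84, 0.543, 0.0, 0.0]
ft_force: [1.2, -0.0, -3.3]
opening: 0.272
gripper_force: 29.9
```

Emit:
drive_tool --plan "0 0 0 0 0 -1 0;0 0 0 0 0 -1 0;0 0 0 0 0 0 0;0 0 0 0 0 0 0;0 0 0 0 0 0 0"

```text
t: 18.58
tool_pos: [0.4735, -0.2375, 0.1433]
tool_rot: [0.84, 0.543, 0.0, 0.0]
ft_force: [0.3, 0.4, -3.0]
opening: 0.272
gripper_force: 29.9
```

Emit:
drive_tool --plan "0 0 0 0 0 -0.7 0;0 0 0 0 0 -0.7 0;0 0 0 0 0 0 0;0 0 0 0 0 0 0;0 0 0 0 0 0 0"

```text
t: 19.2
tool_pos: [0.4736, -0.2375, 0.1419]
tool_rot: [0.84, 0.543, 0.0, 0.0]
ft_force: [0.4, -1.3, -3.8]
opening: 0.278
gripper_force: 29.9
```

Emit:
drive_tool --plan "0 0 0 0 0 -0.7 0;0 0 0 0 0 -0.5 0;0 0 0 0 0 0 0;0 0 0 0 0 0 0;0 0 0 0 0 0 0"

```text
t: 19.82
tool_pos: [0.4737, -0.2376, 0.1415]
tool_rot: [0.84, 0.543, 0.0, 0.0]
ft_force: [-2.9, 1.1, 6.1]
opening: 0.274
gripper_force: 29.9
```

Seated on the floor. I'll relax the push, then release.

Emit:
drive_tool --plan "0 0 0 0 0 0.7 0;0 0 0 0 0 0 0;0 0 0 0 0 0 0.35;0 0 0 0 0 0 0.5;0 0 0 0 0 0 0.7"

```text
t: 20.45
tool_pos: [0.4737, -0.2375, 0.1413]
tool_rot: [0.84, 0.543, 0.0, 0.0]
ft_force: [-0.4, 0.7, 1.0]
opening: 0.492
gripper_force: 0.0
```

Emit:
drive_tool --plan "0 0 0 0 0 0 0.8;0 0 0 0 0 0 0.8;0 0 0 0 0 10 0.8;0 0 0 0 0 20 0.8;0 0 0 0 0 30 0.8"

```text
t: 21.08
tool_pos: [0.4732, -0.2373, 0.202]
tool_rot: [0.84, 0.543, -0.0, -0.001]
ft_force: [0.5, -0.7, 0.6]
opening: 0.799
gripper_force: 0.0
```

Emit:
drive_tool --plan "0 0 0 0 0 30 0.8;0 0 0 0 0 30 0.8;0 0 0 0 0 0 0.8;0 0 0 0 0 0 0.8;0 0 0 0 0 0 0.8"

```text
t: 21.7
tool_pos: [0.4728, -0.2372, 0.2603]
tool_rot: [0.84, 0.543, -0.001, -0.001]
ft_force: [-0.4, 0.2, -0.1]
opening: 0.805
gripper_force: 0.0
```

```bash
python3 - <<'E'
from h import *
rep();w=robot.snapshot('scene')[170:290,320:480];s=robot.snapshot('side')[150:270,250:410]
cv2.imwrite('pics/e.png',np.hstack([cv2.resize(w,(400,300)),cv2.resize(s,(400,300))])[:,:,::-1])
E
```

```text
t21.70 s384.52 t-363.34 z260.26 mm | Fs-0.3 Ft0.3 Fz-0.1 | Ms-0.08 Mt-0.01 Mz-0.02 | yaw -24.23 tilt [-0.11  0.06] grip0.0
```

View pics/e.png

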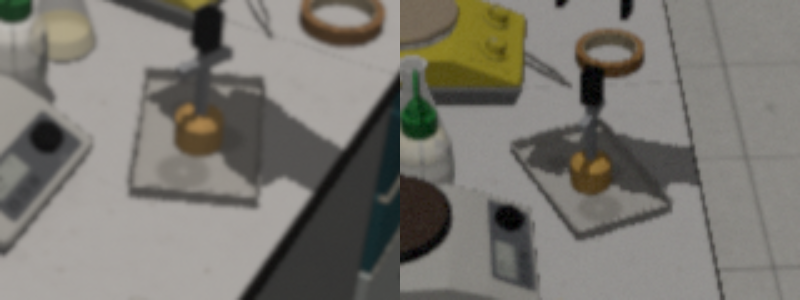

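The weight stands upright in the middle of the tray (brass at (198,130) in the left half of the picture), and the gripper is clear.

```bash
python3 -c "
from plant import robot
print(robot.job_done())"
```

```text
the job is handed in; nothing more can be done
None
```

The check weight is out of the hook, standing upright and released near the middle of the tray; I handed the job in at about 22 s, and no verdict was reported back.

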